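Load a tube rack past the spring gate of a sample loader

ROBOT

A 7-joint arm with a two-finger parallel gripper is mounted at the origin on the work surface. World frame = base frame: x ahead of the robot, y to its left, z up, the work surface at z = 0. Lengths are in m, angles in rad, forces in N, time in s.
With the tool pointing down it reaches from about 0.425 to 0.925 m from the base axis. Payload 6.8 kg.
Tool frame: the origin (TCP) lies at the very end of the fingers, on their centre line; the grasp point (between the pads) lies 19 mm behind it; z points along the fingers, y is the line along which they close (so a half turn about z gives the same grasp; the last joint's range is limited). The gripper opens to 85 mm and grips with 20 to 120 N. Pads are 22 mm wide; open, the fingers measure 114 mm over their backs; the gripper's body (76 mm by 85 mm) begins 54 mm behind the grasp point. The pads swing forward as they close: fully open they stand 13 mm farther back than shut.
Start: joints at [-0.108, 0.477, 0.022, 1.555, -0.011, 1.109, -0.083], TCP at [0.675, 0, 0.231] pointing down, gripper open.
Joint ranges: [-2.96, 2.96], [-0.34, 2.1], [-1.41, 1.46], [0.24, 2.44], [-1.37, 4.51], [0.17, 1.92], [-2.96, 2.96]. Speed limits (rad/s): [2.39, 2.39, 3.14, 3.14, 3.14, 3.14, 3.14].

INTERFACE

Orientations are given as a rotation vector (axis times angle).
In Python, from bench import get_obs, viewer, r gives the robot as it stands. The module is installed in compiled form; this text tells all that it offers.
- The arm moves only by the tool play_rows, never from a script. Its argument "commands" is a list that holds one entry, the list of rows, each a list of 5 numbers: the gripper's target within -1 to 1 (shut at 1, half-way at 0, fully open at -1), then the shift along the tool's x, y, z scaled (see below), then the turn about the tool's z scaled (see below). A call has 1 to 12 rows; each row is the pose to reach, as a shift and turn from the pose commanded when the call began, along the tool's axes at that moment; what a row does not reach only later rows make up. The controller multiplies each number of a shift by 0.2 m and each number of a turn by pi/2 rad. A row lasts 1/12 s, in which the tool goes at most 41.7 mm and 7.16 degrees, less where a joint would pass 70% of its speed; a pose out of reach is approached as far as the arm can. A call with a number of a shift or a turn outside -1 to 1 is refused whole. A call with a gripper value outside its range is refused whole. The fingers move at their own pace and stop on an object; "grip_force" is the grip in N (left out, the last holds). Time passes only in rows, so rows that repeat a pose let the fingers close. It gives the time, the measured TCP pose, the force, the opening and the grip force at its end, in the units of the state.
- get_obs(): the state, without advancing time (a new reading comes with each control period).
- viewer.grab_frame(name): name is "scene" or "side" or "wrist"; returns a dict with "pixels" (480x640x3 uint8, red, green, blue), "fovy" (degrees; the focal length in pixels is half the picture's height over the tangent of half this angle, whatever the lens; pixels are square), "cx", "cy" (the principal point, pixels), "world_to_cam" (4x4, takes a point from world to camera coordinates); the wrist camera has in their place "hand_eye" (4x4, takes a point from camera to tool coordinates, whose origin is the TCP and whose axes are the flange's). Camera axes: x right, y up, looking along -z (the intrinsics and any distortion apply to the point x, -y, -z); pixel columns grow to the right and rows downward; lengths in m; the calibration is good to about 2 mm. A picture is of the moment at which its call begins: read the wrist's pose just before it. There is no depth.
- r.hand_in(): hands the job in; it is judged then, once.
Trained networks look in a picture, given as the dict that the camera call returned (one of the last four; its "shot" number tells which), for a name from the list of things; names that differ only in an ending like _2 or _b are one class to them, and where a whole thing is asked for, a point or a joint stands for the part that bears it (a point fixed in the world has none). Each returns a list of dicts, best first, with "score" (0 to 1); they miss things now and then, are a little off and sometimes report something else, mostly with a low value. They report only what shows in the picture. A call takes as long as a camera call. They do not tell look-alikes from the thing itself.
- viewer.trace(picture, thing): "pixels" (480x640 bool, what is visible of it) and "rect" ([left, top, right, bottom] in pixels, round what is visible of it).
The state is a dict: "clock": time; "joints": joint angles; "qvel": joint speeds; "tau": joint torques, N m; "tcp_pos": TCP position; "orientation": TCP orientation; "contact_force": force on the tool from outside, world axes, zero at the start; "moment": the same for the moment, N m; "grip_width": finger opening in m; "gripper_force": force on a finger pad.
Only numpy, scipy, OpenCV 4.12 (cv2) and the standard library are available. Lean on these libraries where they do the work, as an engineer would, in place of code of your own. Each camera call takes 0.05 s, during which the arm holds its last target. There are 200 camera calls.

TASK

Load the tube rack that stands in the lane: press the gate's long plate well down with one fingertip, so that the stop tab swings out of the way before the rack gets to it, and keep it pressed while another finger pushes the rack along the lane until the whole rack is past the tab, then let go and move clear so that the gate shuts behind the rack. The gate must not touch the rack at any time; only push, never lift, carry or tip the rack, and leave the other things on the bench where they are.

Things in the scene. Friction and masses are not known exactly. Their poses are not given: they have to be found in the camera images.
- lane: loading lane fixed to the table: base plate 4 mm thick, guide walls at y = +-25 to +-30 mm with tops 14 mm above the table, end stop at x = +160 mm; it begins at x = -215. Origin on the table, on the centre line, below the gate's stop tab; x = the way the rack travels (roughly to the robot's left; place and direction vary), z up; the gate is on the -y side
- rack: tube rack in the lane: grey, 110 mm long (its x, along the lane's x), 44 mm wide, 40 mm tall, with ten tubes whose white caps reach 50 mm; 0.14 to 0.28 kg. Origin at the centre of its underside, on the base plate 4 mm above the table. At the start its front end is 20 to 60 mm short of the stop tab
- rack_rear (a point): centre of the rack's rear end face (44 x 40 mm), half-way up; the face to push on
- gate (a joint): the gate, rad: 0 = shut, grows as its press plate is pushed down, to a stop at 0.75; the stop tab then swings up and outward, off the lane. Hinge parallel to the lane at lane y = -38 mm, 11 mm above the table. A spring shuts it: the press plate takes 2 to 6 N and springs back when let go. From 0.42 the tab is clear of the rack, best 0.45 to 0.65. Pushing the rack against the tab cannot open it
- press_plate (a point): middle of the press plate's upper face; moves with the gate. Aluminium strip outside the lane, lane x = -215 to +50 mm, 40 mm wide, 4 mm thick, part of the gate. Shut, it slopes up outward: lane y = -46 to -80 mm, upper face 33 to 54 mm above the table; at 0.55 rad it lies level, y = -56 to -96, 26 mm above the table. A fingertip can press it anywhere and slide along it
- tab_tip (a point): tip of the gate's stop tab, half-way up; moves with the gate. The tab juts 25 mm from a 20 mm wide post on the hinge, over the guide wall, at lane x = 0; 6 mm thick along x. Shut, its tip is at lane y = -13 mm, 43 mm above the table, and bars the rack. At 0.55 rad post and tab lie at y = -62 to -31, up to 57 mm above the table: the finger on the plate must pass outside of them
- spare_rack: second tube rack of the same make, 110 x 44 x 50 mm, standing on the table beside the far end of the lane; not part of the job, leave it alone. Origin at the centre of its underside
- reagent: capped bottle, 48 mm across, 100 mm tall; leave it alone. Origin at the centre of its underside
- beaker: open glass beaker, 66 mm across, 85 mm tall; leave it alone. Origin at the centre of its underside
- jar: lidded glass jar, 70 mm across, 80 mm tall; leave it alone. Origin at the centre of its underside
- tip_box: pipette tip box with clear lid, 120 x 82 x 65 mm; leave it alone. Origin at the centre of its underside
- timer: flat bench timer, 62 x 62 x 18 mm; leave it alone. Origin at the centre of its underside
Not all that is in view belongs to the job. What is shaped like the rack but purple or yellow is not meant.

How it is judged:
By the outcome, as a careful person would: the job done as asked, in the order asked, and still so for the second after the job is handed in, with the robot touching nothing.
It also fails if it takes over 48 s, if anything falls off the work surface, if the arm or the gripper's body presses on something with over 40 N, if the wrist force passes 120 N, or if a joint passes its speed limit or range.

## Working session

There is one attempt and no reset: what is moved stays moved. The work goes in short steps, Python scripts to look and compute and a tool call to move; the robot and the scene stay as the last step left them, time stands still between calls to the robot, and variables do not carry over. Pictures are saved under pics/ and viewed, at most 10 in all, crops included, and the job is handed in when it is done.

Besides the shell and the picture viewer there is one more tool, called after ">>>" as name([rows], argument=value, ...), one row to a line, values as JSON. play_rows: Moves the arm, as the interface text tells. Shifts and turns lie within -1 to 1; 1 stands for 0.2 m of shift or pi/2 rad of turn. Its arguments: {"type":"object","properties":{"commands":{"type":"array","items":{"type":"array","items":{"type":"array","items":{"type":"number","minimum":-1,"maximum":1}}}},"grip_force":{"type":"number"}},"required":["commands"]}

```bash
mkdir -p pics
cat > h.py <<'E'
import numpy as np, cv2
from bench import get_obs, viewer, r
def f(p): return 240/np.tan(np.radians(p["fovy"])/2)
def proj(p,X):
    X=np.atleast_2d(X); c=(p["world_to_cam"]@np.c_[X,np.ones(len(X))].T)[:3]
    return np.c_[p["cx"]+f(p)*c[0]/-c[2], p["cy"]-f(p)*c[1]/-c[2]]
def back(p,uv,z):
    T=np.linalg.inv(p["world_to_cam"]); d=T[:3,:3]@np.array([(uv[0]-p["cx"])/f(p),-(uv[1]-p["cy"])/f(p),-1]); o=T[:3,3]
    return o+d*(z-o[2])/d[2]
E
python3 - <<'E'
from h import *
print(get_obs())
for n in("scene","side"):
    p=viewer.grab_frame(n); print(n,{k:v for k,v in p.items() if k!="pixels"})
    cv2.imwrite(f"pics/{n}0.png",p["pixels"][:,:,::-1])
    for t in("lane","rack","press_plate","tab_tip","spare_rack"):
        for d in viewer.trace(p,t)[:3]: print(n,t,d["score"],d["rect"],d["pixels"].sum())
E
```

```text
{'clock': 0.0, 'joints': array([-0.10809896,  0.47782067,  0.02232387,  1.55646766, -0.01149735,
        1.10929674, -0.08310626]), 'qvel': array([ 9.72867898e-05, -3.53267233e-04,  1.20945202e-03,  2.13635124e-04,
        8.04033823e-04,  1.32001415e-03, -9.02480631e-05]), 'tau': array([-5.45967814e-04, -5.96443820e+01,  1.60769675e+00, -2.81194621e+01,
        1.24063640e-02,  9.39900521e-03,  2.20753498e-05]), 'tcp_pos': array([ 6.74397869e-01, -7.50159419e-06,  2.30304782e-01]), 'orientation': array([-2.22054586e+00, -2.22061116e+00,  2.21427077e-03]), 'contact_force': array([0.26244836, 0.23711664, 0.58113836]), 'moment': array([-0.03826563,  0.04158685, -0.02152187]), 'gripper_force': 0.0, 'grip_width': 0.0856772177524045}
scene {'fovy': 44.94844451124954, 'cx': 319.1665626050642, 'cy': 230.98100558673832, 'world_to_cam': array([[-0.47499787,  0.87987254,  0.01418927,  0.24982336],
       [-0.75403062, -0.41526924,  0.5089099 ,  0.37160807],
       [ 0.45366822,  0.23103197,  0.86070284, -1.46143151],
       [ 0.        ,  0.        ,  0.        ,  1.        ]]), 'shot': 1}
sce
[... 371 characters left out ...]
y': 46.61111427134494, 'cx': 316.81902259767935, 'cy': 237.43430143053382, 'world_to_cam': array([[ 0.9916391 , -0.1273966 ,  0.02054247, -0.53992368],
       [ 0.06251451,  0.61353758,  0.78718713, -0.09082984],
       [-0.11288854, -0.77932134,  0.61637199, -1.10447427],
       [ 0.        ,  0.        ,  0.        ,  1.        ]]), 'shot': 2}
side lane 0.76 [275.3, 188.9, 377.0, 340.8] 9399
side lane 0.38 [308.6, 224.0, 358.1, 323.0] 2533
side rack 0.87 [189.3, 331.6, 255.1, 395.6] 2269
side rack 0.77 [212.0, 249.0, 257.9, 303.0] 1462
side rack 0.57 [293.8, 248.1, 321.5, 302.0] 1228
side press_plate 0.77 [307.4, 220.1, 358.2, 324.7] 2629
side tab_tip 0.97 [308.6, 218.2, 358.3, 322.9] 2609
```

View pics/scene0.png

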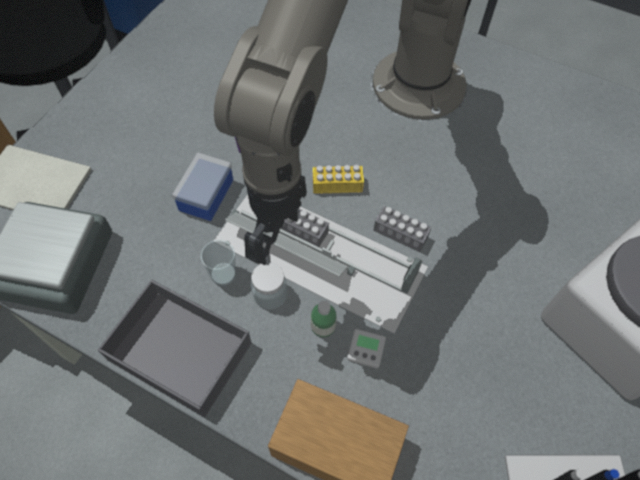

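View pics/side0.png

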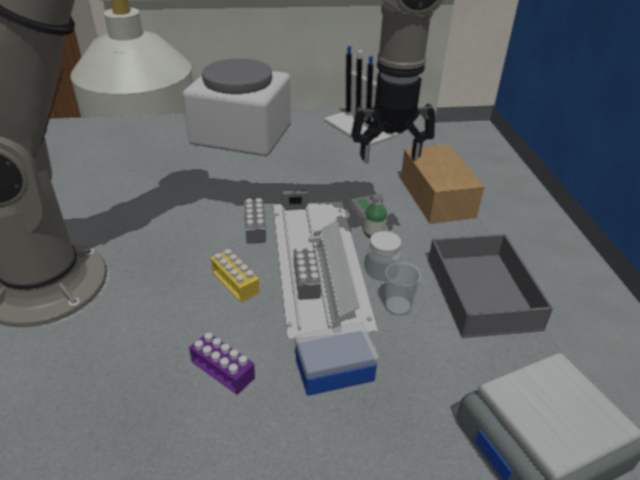

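Scene: lane between about (240,205) and (425,280), grey rack at (305,225), with the gate plate beside it on the +x side. The spare rack is at (403,226). In the side picture the rack is at (307,275), the plate runs (325,225)-(350,315), and the jar (384,255) and beaker (400,288) stand close outside it.

Run:
```python
import cv2
a=cv2.imread("pics/side0.png")[190:345,255:430]; cv2.imwrite("pics/c1.png",cv2.resize(a,None,fx=3.8,fy=3.8,interpolation=cv2.INTER_CUBIC))
a=cv2.imread("pics/scene0.png")[185:335,205:440]; cv2.imwrite("pics/c2.png",cv2.resize(a,None,fx=3.4,fy=3.4,interpolation=cv2.INTER_CUBIC))
```

```text
(no output)
```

View pics/c1.png

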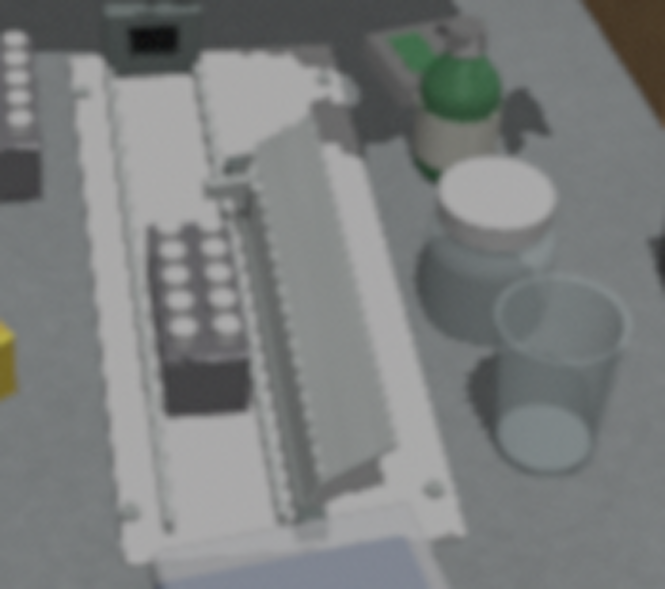

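View pics/c2.png

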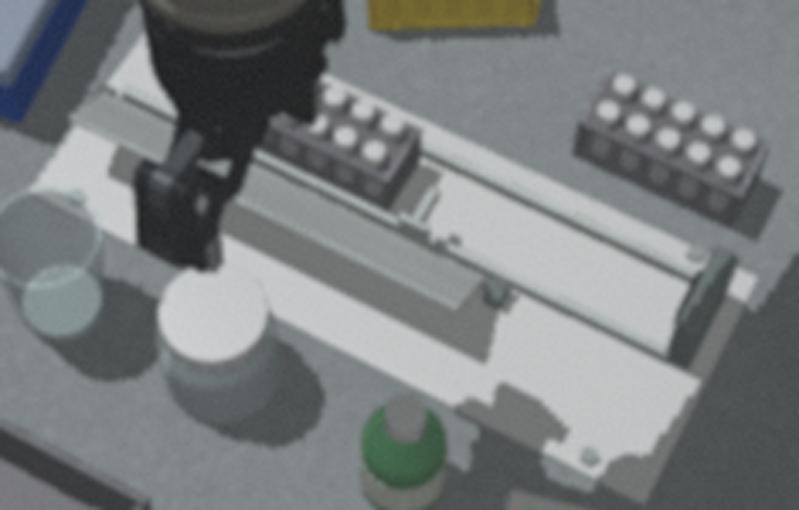

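Both views agree: the rack stands with its front close to the tab, at side crop (225,190) and scene crop (425,205). The plate's outer edge runs from (397,448) to (310,115) in the side crop. Next I fit the lane pose from these points.

Run:
```python
from h import *
from scipy.optimize import least_squares
ps=viewer.grab_frame("scene"); pd=viewer.grab_frame("side")
S=[((-215,-80,54),(397,448)),((50,-80,54),(310,115)),((-215,-46,33),(318,495)),((50,-46,33),(258,150)),((-215,27.5,14),(168,525)),((-215,-27.5,14),(285,520)),((0,-13,50),(207,188))]
C=[((50,-80,54),(455,308)),((50,-46,33),(483,288)),((-215,27.5,14),(105,90)),((0,-13,50),(432,188))]
L=np.array([a for a,_ in S+C])/1000.
UV=np.array([(u/3.8+255,v/3.8+190) for _,(u,v) in S]+[(u/3.4+205,v/3.4+185) for _,(u,v) in C])
def W(q,l):
    c,s=np.cos(q[2]),np.sin(q[2]); l=np.atleast_2d(l); return np.c_[q[0]+c*l[:,0]-s*l[:,1],q[1]+s*l[:,0]+c*l[:,1],l[:,2]]
def res(q):
    w=W(q,L); n=len(S); return (np.r_[proj(pd,w[:n]),proj(ps,w[n:])]-UV).ravel()
o=least_squares(res,[0.6,0.05,1.57],loss="soft_l1"); q=o.x
print("lane",q,np.degrees(q[2])); print(np.round(res(q).reshape(-1,2),1))
np.save("lane.npy",q)
def tol(w): 
    c,s=np.cos(q[2]),np.sin(q[2]); d=w[:2]-q[:2]; return np.round(1000*np.array([c*d[0]+s*d[1],-s*d[0]+c*d[1]]),0)
for n,uv,z in [("rearL",(168,412),.004),("rearR",(248,410),.004),("rearTopL",(168,362),.044),("rearTopR",(250,355),.044)]:
    w=back(pd,(uv[0]/3.8+255,uv[1]/3.8+190),z); print(n,w,tol(w))
for n,uv,z in [("frontR top",(385,172),.044),("frontL top",(421,133),.044),("front botR",(377,205),.004)]:
    w=back(ps,(uv[0]/3.4+205,uv[1]/3.4+185),z); print(n,w,tol(w))
# objects
for t,h,d in [("reagent",.1,.048),("beaker",.085,.066),("jar",.08,.07),("tip_box",.065,.08),("spare_rack",.05,.044)]:
    for nm,p in (("side",pd),("scene",ps)):
        for m in viewer.trace(p,t)[:1]:
            R=m["rect"]; uv=((R[0]+R[2])/2,(R[1]+R[3])/2); w=back(p,uv,h/2); print(t,nm,m["score"],np.round(w,3),tol(w))
```

```text
lane [0.51876482 0.02954542 1.56039515] 89.40405640747545
[[  0.2  -0.2]
 [  1.3  -0.2]
 [  1.6  -3. ]
 [ -0.9  -0.8]
 [  0.4  -0.6]
 [ -0.2  -1.5]
 [ -0.   -2. ]
 [ -1.5  -0.5]
 [ -2.2  -3.3]
 [ 17.  -20.2]
 [ -1.1  -1.3]]
rearL [ 0.49707547 -0.10040742  0.004     ] [-130.   20.]
rearR [ 0.53786683 -0.10331473  0.004     ] [-133.  -20.]
rearTopL [ 0.49645279 -0.10602439  0.044     ] [-136.   21.]
rearTopR [ 0.53763066 -0.10526258  0.044     ] [-135.  -20.]
frontR top [0.53411203 0.0015443  0.044     ] [-28. -16.]
frontL top [0.49955805 0.0076551  0.044     ] [-22.  19.]
front botR [ 0.53649181 -0.00218933  0.004     ] [-32. -18.]
reagent side 0.67 [0.685 0.093 0.05 ] [  65. -166.]
reagent scene 0.81 [0.69  0.098 0.05 ] [  70. -170.]
beaker side 0.72 [ 0.539 -0.287  0.042] [-316.  -24.]
beaker scene 0.63 [ 0.678 -0.141  0.042] [-168. -161.]
jar side 0.82 [ 0.673 -0.037  0.04 ] [ -64. -155.]
jar scene 0.86 [ 0.677 -0.029  0.04 ] [ -57. -159.]
tip_box side 0.83 [ 0.541 -0.281  0.032] [-310.  -26.]
tip_box scene 0.66 [ 0.539 -0.279  0.032] [-308.  -24.]
spare_rack side 0.77 [0.42  0.132 0.025] [101. 100.]
spare_rack scene 0.54 [ 0.674 -0.034  0.025] [ -62. -156.]
```

>>> play_rows([
  [[-0.65, -0.25, -0.2, 0.15, 0.0067], [-0.65, -0.5, -0.4, 0.3, 0.0067], [-0.65, -0.745, -0.61, 0.4, 0.0067], [-0.65, -0.745, -0.61, 0.5, 0.0067], [-0.65, -0.745, -0.61, 0.555, 0.0067], [-0.65, -0.745, -0.61, 0.555, 0.0067], [-0.65, -0.745, -0.61, 0.555, 0.0067], [-0.65, -0.745, -0.61, 0.555, 0.0067], [-0.65, -0.745, -0.61, 0.555, 0.0067], [-0.65, -0.745, -0.61, 0.555, 0.0067], [-0.65, -0.745, -0.61, 0.555, 0.0067], [-0.65, -0.745, -0.61, 0.555, 0.0067]],
])

```text
clock: 2.2
tcp_pos: [0.5542, -0.148, 0.121]
orientation: [2.23, 2.211, 0.002]
contact_force: [0.2, -0.1, 0.3]
grip_width: 0.0702
gripper_force: 0.0
```

Run:
```python
from h import *
a=viewer.grab_frame("scene"); b=viewer.grab_frame("side"); w=viewer.grab_frame("wrist")
print(np.round(w["hand_eye"],4),w["fovy"],w["cx"],w["cy"])
np.save("wrist1.npy",w,allow_pickle=True)
A=cv2.resize(a["pixels"][185:335,205:440],(470,300)); B=cv2.resize(b["pixels"][185:345,245:420],(328,300))
cv2.imwrite("pics/m1.png",np.vstack([np.hstack([A,B]),cv2.resize(w["pixels"],(400,300)) if 0 else np.hstack([cv2.resize(w["pixels"],(400,300)),np.zeros((300,398,3),np.uint8)])])[:,:,::-1])
```

```text
[[ 5.000e-04  9.491e-01  3.149e-01  8.050e-02]
 [ 1.000e+00 -6.000e-04  4.000e-04  5.000e-04]
 [ 6.000e-04  3.149e-01 -9.491e-01 -1.429e-01]
 [ 0.000e+00  0.000e+00  0.000e+00  1.000e+00]] 58.53480118371273 320.5785511324512 240.98374635100262
```

View pics/m1.png

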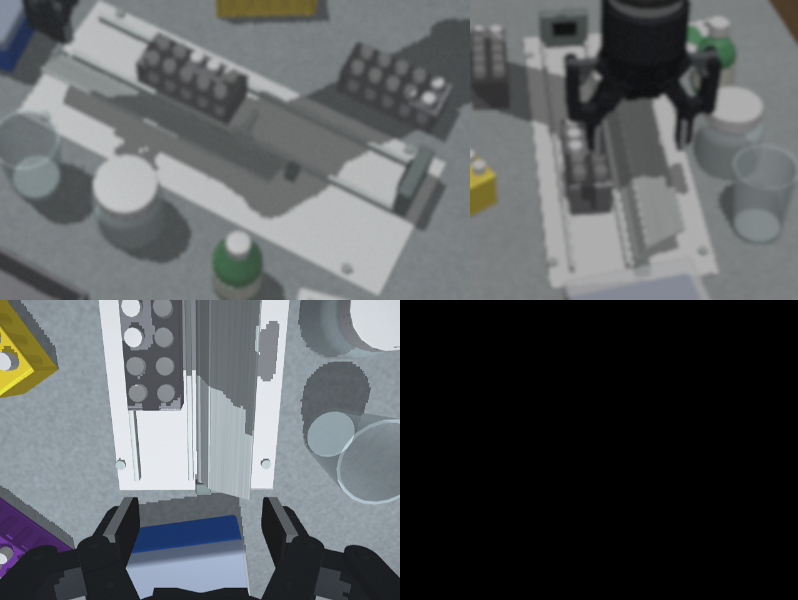

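The wrist picture shows the lane running straight up. The rack's rear end is at composite (125-183,408) and the plate's near outer corner at (250,498). Both fingertips are still behind them, and nothing is near the fingers. I'll compare these points with the fit.

Run:
```python
from h import *
from scipy.spatial.transform import Rotation as R
o=get_obs(); w=np.load("wrist1.npy",allow_pickle=True).item()
T=np.eye(4); T[:3,:3]=R.from_rotvec(o["orientation"]).as_matrix(); T[:3,3]=o["tcp_pos"]
w["world_to_cam"]=np.linalg.inv(T@w["hand_eye"])
q=np.load("lane.npy"); c,s=np.cos(q[2]),np.sin(q[2])
def W(l): l=np.array(l)/1000; return np.array([q[0]+c*l[0]-s*l[1],q[1]+s*l[0]+c*l[1],l[2]])
for n,l in [("plate out",(-215,-80,54)),("plate in",(-215,-46,33)),("wall+",(-215,27.5,14)),("wall-",(-215,-27.5,14)),("rackrearL",(-135,22,44)),("rackrearR",(-135,-22,44))]:
    print(n,proj(w,W(l))[0])
tip=o["tcp_pos"]; 
for dy in(-.042,.042): print("tip",proj(w,(T@[0,dy,-.008,1])[:3])[0])
cr=w["pixels"][150:420,160:440]; cv2.imwrite("pics/w1.png",cv2.resize(cr,(560,540),interpolation=cv2.INTER_CUBIC)[:,:,::-1])
```

```text
plate out [398.70067178 324.13408008]
plate in [335.68676708 306.52873083]
wall+ [219.72288987 292.74484533]
wall- [305.75732489 292.82622008]
rackrearL [205.98391939 176.02185383]
rackrearR [291.59252994 176.10802909]
tip [201.90061797 335.55294763]
tip [436.48851773 335.72305377]
```

View pics/w1.png

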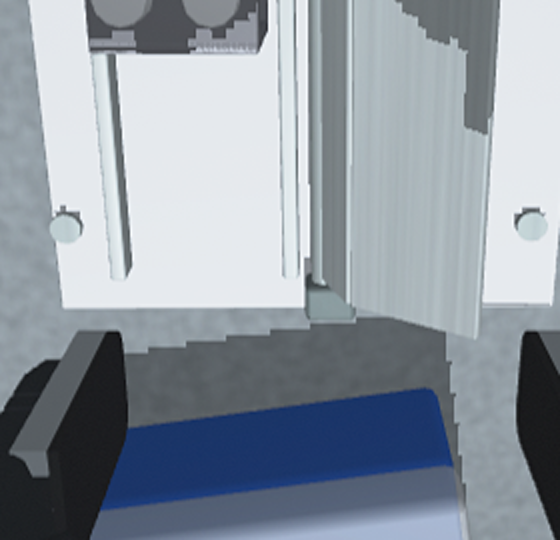

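>>> play_rows([
  [[-0.65, 0, 0, 0.15, 0], [-0.65, 0, 0, 0.3, 0], [-0.65, 0, 0, 0.355, 0], [-0.65, 0, 0, 0.355, 0], [-0.65, 0, 0, 0.355, 0]],
])

```text
clock: 2.77
tcp_pos: [0.5529, -0.149, 0.0494]
orientation: [-2.233, -2.209, 0.001]
contact_force: [0.3, 0.5, -0.4]
grip_width: 0.0704
gripper_force: 0.0
```

>>> play_rows([
  [[-0.65, 0, 0, 0.03, 0], [-0.65, 0, 0, 0.06, 0], [-0.65, 0, 0, 0.06, 0], [-0.65, 0, 0, 0.06, 0]],
])

```text
clock: 3.1
tcp_pos: [0.5536, -0.1491, 0.038]
orientation: [2.232, 2.209, 0.001]
contact_force: [1.3, -0.4, 2.6]
grip_width: 0.07
gripper_force: 1.2
```

>>> play_rows([
  [[-0.65, 0, 0, 0.03, 0], [-0.65, 0, 0, 0.055, 0], [-0.65, 0, 0, 0.055, 0], [-0.65, 0, 0, 0.055, 0]],
])

```text
clock: 3.43
tcp_pos: [0.5533, -0.149, 0.0263]
orientation: [2.233, 2.21, 0.0]
contact_force: [2.5, -0.7, 4.0]
grip_width: 0.0699
gripper_force: 2.0
```

```bash
cat > gate.py <<'E'
from h import *
import sys
q=np.load("lane.npy"); q[1]+=.002; c,s=np.cos(q[2]),np.sin(q[2])
def W(l): l=np.atleast_2d(l)/1000; return np.c_[q[0]+c*l[:,0]-s*l[:,1],q[1]+s*l[:,0]+c*l[:,1],l[:,2]]
def rot(y,z,a):  # gate opens: outward(-y) side goes down
    y,z=y+38,z-11; return y*np.cos(a)-z*np.sin(a)-38, y*np.sin(a)+z*np.cos(a)+11
k=[(x,)+rot(y,z,a) for a in [0] for x,y,z in []]
for n in("side","scene"):
    p=viewer.grab_frame(n); print(n)
    for a in (0,.3,.4,.5,.6,.7):
        pts=[(50,)+rot(-80,54,a),(50,)+rot(-46,33,a),(0,)+rot(-13,43,a),(-215,)+rot(-80,54,a),(-215,)+rot(-46,33,a)]
        print(a,np.round(pts[0][1:],0),np.round(proj(p,W(pts))).astype(int).tolist())
    cv2.imwrite(f"pics/{n}_{sys.argv[1]}.png",p["pixels"][:,:,::-1])
a=cv2.imread(f"pics/side_{sys.argv[1]}.png")[185:345,265:385]; b=cv2.imread(f"pics/scene_{sys.argv[1]}.png")[185:300,215:435]
a=cv2.resize(a,None,fx=3,fy=3,interpolation=cv2.INTER_CUBIC); b=cv2.resize(b,None,fx=2,fy=2,interpolation=cv2.INTER_CUBIC)
m=np.zeros((480,800,3),np.uint8); m[:,:360]=a; m[:230,360:800]=b; cv2.imwrite(f"pics/g_{sys.argv[1]}.png",m)
E
python3 gate.py 1
```

```text
side
0 [-80.  54.] [[338, 220], [322, 228], [309, 240], [359, 307], [340, 317]]
0.3 [-91.  40.] [[342, 225], [325, 229], [314, 237], [365, 312], [343, 318]]
0.4 [-93.  34.] [[343, 226], [325, 230], [316, 236], [366, 314], [344, 318]]
0.5 [-95.  29.] [[344, 229], [326, 230], [318, 236], [367, 316], [345, 319]]
0.6 [-97.  23.] [[345, 231], [327, 231], [320, 236], [367, 318], [346, 319]]
0.7 [-98.  17.] [[345, 233], [327, 232], [322, 236], [368, 321], [347, 320]]
scene
0 [-80.  54.] [[338, 276], [346, 267], [332, 241], [224, 218], [234, 212]]
0.3 [-91.  40.] [[335, 283], [344, 270], [329, 244], [222, 226], [233, 215]]
0.4 [-93.  34.] [[335, 285], [344, 271], [328, 245], [221, 228], [232, 216]]
0.5 [-95.  29.] [[334, 287], [343, 272], [328, 246], [221, 230], [232, 217]]
0.6 [-97.  23.] [[334, 289], [343, 273], [327, 248], [221, 232], [232, 218]]
0.7 [-98.  17.] [[333, 291], [343, 274], [326, 249], [221, 234], [232, 219]]
```

View pics/g_1.png

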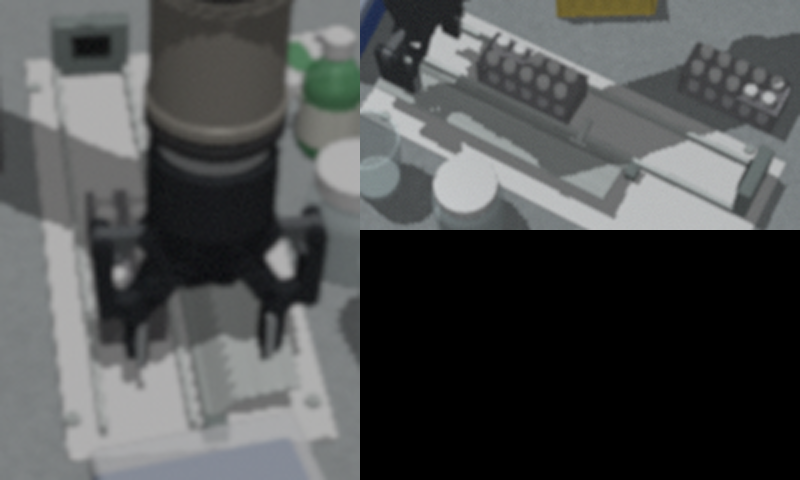

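Gate is about 0.38-0.4 rad open: far outer plate corner at scene (340,284), near one at side (363,314). The fingers straddle properly. I'll press about 8 mm further.

>>> play_rows([
  [[-0.65, 0, 0, 0.02, 0], [-0.65, 0, 0, 0.042, 0], [-0.65, 0, 0, 0.042, 0], [-0.65, 0, 0, 0.042, 0]],
])

```text
clock: 3.87
tcp_pos: [0.5544, -0.1491, 0.0185]
orientation: [2.231, 2.208, 0.003]
contact_force: [2.6, -0.4, 5.1]
grip_width: 0.0704
gripper_force: 2.8
```

```bash
python3 gate.py 2 >/dev/null
python3 - <<'E'
import cv2,numpy as np
a=cv2.imread("pics/scene_2.png")[225:300,290:380]; b=cv2.imread("pics/side_2.png")[255:345,285:385]
cv2.imwrite("pics/g_2.png",np.hstack([cv2.resize(a,(400,333),interpolation=cv2.INTER_CUBIC),cv2.resize(b,(370,333),interpolation=cv2.INTER_CUBIC)]))
E
```

```text
(no output)
```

View pics/g_2.png

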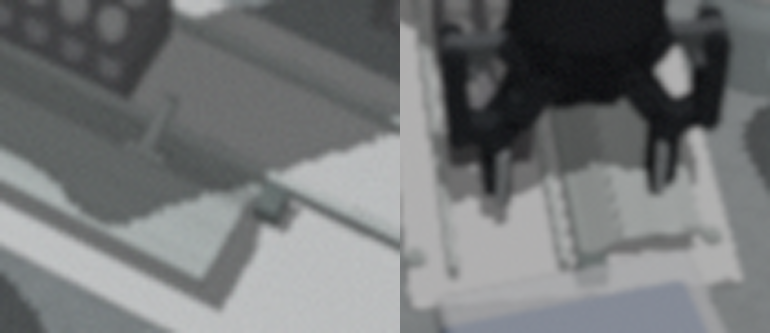

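Gate is about 0.55 rad open: far outer plate corner at scene (335,287.6), tab swung back off the rack's path. Now I push.

>>> play_rows([
  [[-0.65, 0.025, 0, 0, 0], [-0.65, 0.05, 0, 0, 0], [-0.65, 0.075, 0, 0, 0], [-0.65, 0.1, 0, 0, 0], [-0.65, 0.125, 0, 0, 0], [-0.65, 0.15, 0, 0, 0], [-0.65, 0.175, 0, 0, 0], [-0.65, 0.2, 0, 0, 0], [-0.65, 0.225, 0, 0, 0]],
])

```text
clock: 4.72
tcp_pos: [0.5534, -0.1037, 0.0179]
orientation: [2.233, 2.21, -0.0]
contact_force: [0.2, -3.8, 4.7]
grip_width: 0.0705
gripper_force: 2.8
```

```bash
python3 gate.py 3 >/dev/null
python3 - <<'E'
import cv2,numpy as np
a=cv2.imread("pics/scene_3.png")[195:300,230:400]
cv2.imwrite("pics/g_3.png",cv2.resize(a,(765,472),interpolation=cv2.INTER_CUBIC))
E
```

```text
(no output)
```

View pics/g_3.png

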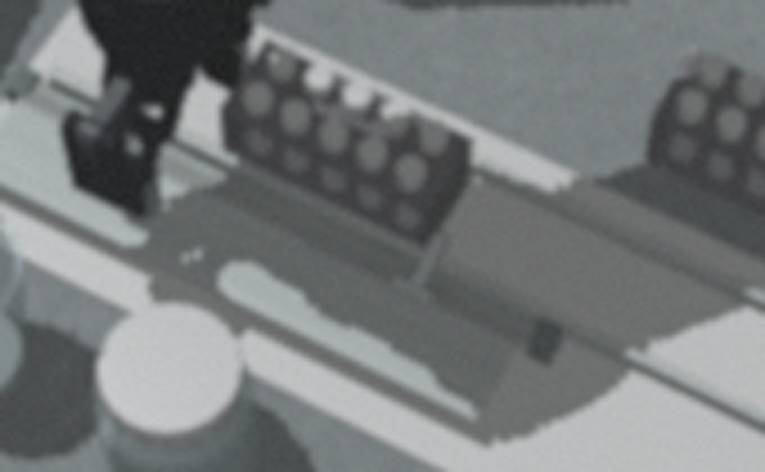

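The rack is upright and its front corner is just reaching the tab plane at crop (425,240). The tab lies outside the rack at (430,262), so it is clear. I keep pushing.

>>> play_rows([
  [[-0.65, 0.03, 0, 0, 0], [-0.65, 0.06, 0, 0, 0], [-0.65, 0.09, 0, 0, 0], [-0.65, 0.12, 0, 0, 0], [-0.65, 0.15, 0, 0, 0], [-0.65, 0.18, 0, 0, 0], [-0.65, 0.21, 0, 0, 0], [-0.65, 0.24, 0, 0, 0], [-0.65, 0.27, 0, 0, 0], [-0.65, 0.3, 0, 0, 0], [-0.65, 0.33, 0, 0, 0], [-0.65, 0.36, 0, 0, 0]],
])

```text
clock: 5.82
tcp_pos: [0.5542, -0.0314, 0.0179]
orientation: [-2.233, -2.21, 0.0]
contact_force: [0.3, -4.7, 4.4]
grip_width: 0.0704
gripper_force: 2.7
```

>>> play_rows([
  [[-0.65, 0.03, 0, 0, 0], [-0.65, 0.06, 0, 0, 0], [-0.65, 0.09, 0, 0, 0], [-0.65, 0.12, 0, 0, 0], [-0.65, 0.15, 0, 0, 0], [-0.65, 0.18, 0, 0, 0], [-0.65, 0.21, 0, 0, 0], [-0.65, 0.24, 0, 0, 0], [-0.65, 0.27, 0, 0, 0], [-0.65, 0.3, 0, 0, 0]],
])

```text
clock: 6.65
tcp_pos: [0.5548, 0.0286, 0.0179]
orientation: [-2.233, -2.21, 0.0]
contact_force: [0.1, -3.0, 4.1]
grip_width: 0.0707
gripper_force: 2.7
```

```bash
python3 gate.py 4 | tail -7
python3 - <<'E'
import cv2,numpy as np
a=cv2.imread("pics/scene_4.png")[195:315,280:450]; b=cv2.imread("pics/side_4.png")[185:305,255:375]
cv2.imwrite("pics/g_4.png",np.hstack([cv2.resize(a,(467,330),interpolation=cv2.INTER_CUBIC),cv2.resize(b,(330,330),interpolation=cv2.INTER_CUBIC)]))
E
```

```text
scene
0 [-80.  54.] [[338, 276], [346, 267], [332, 241], [224, 218], [234, 212]]
0.3 [-91.  40.] [[335, 283], [344, 270], [329, 244], [222, 226], [233, 215]]
0.4 [-93.  34.] [[335, 285], [344, 271], [328, 245], [221, 228], [232, 216]]
0.5 [-95.  29.] [[334, 287], [343, 272], [328, 246], [221, 230], [232, 217]]
0.6 [-97.  23.] [[334, 289], [343, 273], [327, 248], [221, 232], [232, 218]]
0.7 [-98.  17.] [[333, 291], [343, 274], [326, 249], [221, 234], [232, 219]]
```

View pics/g_4.png

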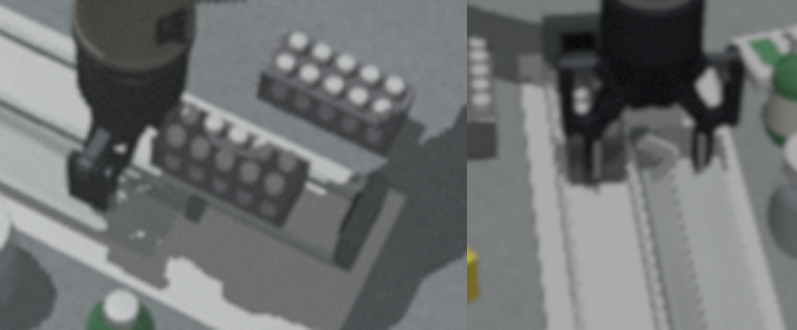

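The rack is upright in the lane with its rear about level with the tab and a gap to the end stop. I'll push 14 mm more and then measure.

>>> play_rows([
  [[-0.65, 0.03, 0, 0, 0], [-0.65, 0.055, 0, 0, 0], [-0.65, 0.075, 0, 0, 0], [-0.65, 0.075, 0, 0, 0]],
])

```text
clock: 7.08
tcp_pos: [0.5551, 0.0442, 0.0179]
orientation: [-2.232, -2.211, -0.001]
contact_force: [0.1, -0.1, 5.3]
grip_width: 0.0708
gripper_force: 2.3
```

```bash
cat > m.py <<'E'
from h import *
q=np.load("lane.npy"); q[1]+=.002; c,s=np.cos(q[2]),np.sin(q[2])
def W(l): l=np.atleast_2d(l)/1000; return np.c_[q[0]+c*l[:,0]-s*l[:,1],q[1]+s*l[:,0]+c*l[:,1],l[:,2]]
B=np.array([(x,y,z) for x in(-55,55) for y in(-22,22) for z in(4,44,52)],float)
for n in("scene","side"):
    p=viewer.grab_frame(n)
    pr={x:np.r_[(u:=proj(p,W(B+[x,0,0]))).min(0),u.max(0)] for x in range(50,106,5)}
    for m in viewer.trace(p,"rack")[:4]:
        R=np.array(m["rect"]); print(n,round(m["score"],2),R, "right-edge x:",np.interp(R[2],[v[2] for v in pr.values()],list(pr)) if n=="scene" else "", "bottom x:",np.interp(R[3],[v[3] for v in pr.values()],list(pr)) if n=="scene" else np.interp(-R[3],[-v[3] for v in pr.values()],list(pr)))
    for x in(60,75,90): print(x,np.round(pr[x]))
    for m in viewer.trace(p,"tab_tip")[:1]: print("gate",m["score"],m["rect"])
E
python3 m.py
```

```text
scene 0.74 [234.3 121.2 285.4 152.9] right-edge x: 50.0 bottom x: 50.0
scene 0.63 [341.8 234.9 398.3 279. ] right-edge x: 76.12855008202426 bottom x: 63.976991673375416
60 [331. 227. 391. 278.]
75 [338. 230. 398. 281.]
90 [344. 233. 405. 285.]
side 0.74 [287.8 208.5 313.9 249. ] right-edge x:  bottom x: 74.95046000814554
side 0.72 [189.3 331.5 255.7 396.1] right-edge x:  bottom x: 50.0
60 [288. 205. 313. 253.]
75 [288. 201. 313. 249.]
90 [287. 197. 312. 245.]
gate 0.87 [316.4, 231.6, 366.2, 324.0]
```

>>> play_rows([
  [[-0.65, -0.03, 0, 0, 0], [-0.65, -0.07, 0, 0, 0], [-0.65, -0.11, 0, 0, 0], [-0.65, -0.15, 0, 0, 0], [-0.65, -0.19, 0, 0, 0], [-0.65, -0.23, 0, 0, 0], [-0.65, -0.27, 0, 0, 0], [-0.65, -0.3, 0, 0, 0], [-0.65, -0.3, 0, 0, 0]],
])

```text
clock: 8.13
tcp_pos: [0.5543, -0.0196, 0.0179]
orientation: [2.236, 2.206, -0.002]
contact_force: [0.3, -2.4, 5.4]
grip_width: 0.0708
gripper_force: 2.4
```

>>> play_rows([
  [[-0.65, 0, 0, -0.03, 0], [-0.65, 0, 0, -0.06, 0], [-0.65, 0, 0, -0.09, 0], [-0.65, 0, 0, -0.12, 0], [-0.65, 0, 0, -0.15, 0], [-0.65, 0, 0, -0.19, 0], [-0.65, 0, 0, -0.25, 0], [-0.65, 0, 0, -0.35, 0], [-0.65, 0, 0, -0.5, 0], [-0.65, 0, 0, -0.65, 0], [-0.65, 0, 0, -0.8, 0], [-0.65, 0, 0, -0.8, 0]],
])

```text
clock: 9.13
tcp_pos: [0.5584, -0.0168, 0.1849]
orientation: [2.228, 2.204, 0.014]
contact_force: [1.3, -0.5, 0.8]
grip_width: 0.0706
gripper_force: 0.0
```

>>> play_rows([
  [[-0.65, -0.2, 0, -0.1, 0], [-0.65, -0.4, 0, -0.1, 0], [-0.65, -0.6, 0, -0.1, 0], [-0.65, -0.6, 0, -0.1, 0], [-0.65, -0.6, 0, -0.1, 0], [-0.65, -0.6, 0, -0.1, 0]],
])

```text
clock: 9.63
tcp_pos: [0.5531, -0.1366, 0.1981]
orientation: [-2.233, -2.209, -0.001]
contact_force: [0.1, 0.5, 0.1]
grip_width: 0.0707
gripper_force: 0.0
```

```bash
python3 m.py
python3 - <<'E'
from h import *
p=viewer.grab_frame("side"); a=cv2.imread("pics/side0.png")[:,:,::-1]
for t in("jar","beaker","reagent","timer","spare_rack","tip_box"): print(t,[ (round(m["score"],2),m["rect"]) for m in viewer.trace(p,t)[:1]])
cv2.imwrite("pics/side_5.png",p["pixels"][:,:,::-1])
g=viewer.trace(p,"tab_tip")[0]["pixels"]; v,u=np.nonzero(g); i=np.argmax(u-0*v); print("gate right/top", u.max(), v.min(), "tab left top:",[(int(r),int(u[v==r].min()),int(u[v==r].max())) for r in range(220,250,3) if (v==r).any()])
E
```

```text
scene 0.83 [312.2 164.4 366.2 196.6] right-edge x: 50.0 bottom x: 50.0
scene 0.73 [249.9 117.9 285.6 151.4] right-edge x: 50.0 bottom x: 50.0
scene 0.63 [342.8 234.7 398.9 279.8] right-edge x: 77.442538815152 bottom x: 67.6420692383994
60 [331. 227. 391. 278.]
75 [338. 230. 398. 281.]
90 [344. 233. 405. 285.]
gate 0.95 [230.5, 214.2, 350.4, 277.2]
side 0.98 [287.7 202.8 310.7 252. ] right-edge x:  bottom x: 64.7813422720554
side 0.93 [213.6 246.6 258.8 302.3] right-edge x:  bottom x: 50.0
side 0.56 [187.7 331.8 252.2 394.5] right-edge x:  bottom x: 50.0
60 [288. 205. 313. 253.]
75 [288. 201. 313. 249.]
90 [287. 197. 312. 245.]
gate 0.68 [308.2, 221.9, 357.3, 323.4]
jar [(0.71, [366.4, 195.7, 385.6, 239.2])]
beaker [(0.97, [382.4, 261.4, 421.4, 315.9])]
reagent [(0.78, [365.2, 194.9, 385.1, 238.9])]
timer []
spare_rack [(0.83, [245.9, 201.8, 265.6, 241.7])]
tip_box [(0.92, [294.3, 323.0, 378.8, 396.9])]
gate right/top 376 189 tab left top: [(220, 275, 346), (223, 275, 346), (226, 275, 347), (229, 276, 348), (232, 276, 349), (235, 276, 350), (238, 276, 351), (241, 277, 352), (244, 277, 352), (247, 277, 353)]
```

Run:
```python
from h import *
q=np.load("lane.npy"); q[1]+=.002; c,s=np.cos(q[2]),np.sin(q[2])
def W(l): l=np.atleast_2d(l)/1000; return np.c_[q[0]+c*l[:,0]-s*l[:,1],q[1]+s*l[:,0]+c*l[:,1],l[:,2]]
B=np.array([(x,y,z) for x in(-55,55) for y in(-22,22) for z in(4,44,52)],float)
p=viewer.grab_frame("side"); u=proj(p,W(B+[-82,0,0])); print("start pred",u.min(0),u.max(0),"seen 293.8 248.1 321.5 302")
m=[m for m in viewer.trace(p,"rack") if 280<m["rect"][0]<295][0]["pixels"]
print([(v,int(np.nonzero(m[v])[0].min()),int(np.nonzero(m[v])[0].max())) for v in range(236,256) if m[v].any()])
# grey level column down the rack rear and lane floor
print([int(x) for x in p["pixels"][232:262,300].mean(1)], [int(x) for x in p["pixels"][232:262,305].mean(1)])
for x in(10,15,20,25): print(x,proj(p,W([(x,0,4),(x,0,44)])).round(1).tolist())
print("tab",proj(p,W([(0,-13,43),(-3,-13,50),(-3,-13,36)])).round(1).tolist())
```

```text
start pred [293.62758304 244.03019951] [321.82151516 300.22922171] seen 293.8 248.1 321.5 302
[(236, 290, 310), (237, 290, 308), (238, 290, 307), (239, 290, 307), (240, 290, 307), (241, 291, 307), (242, 291, 308), (243, 291, 310), (244, 291, 310), (245, 291, 310), (246, 291, 309), (247, 291, 301)]
[57, 52, 49, 47, 49, 49, 47, 50, 49, 49, 49, 49, 49, 51, 58, 82, 109, 137, 163, 171, 172, 171, 172, 171, 172, 171, 171, 171, 172, 170] [56, 51, 48, 50, 48, 49, 49, 48, 48, 49, 49, 49, 48, 50, 65, 88, 103, 107, 108, 107, 109, 107, 109, 119, 135, 142, 142, 142, 136, 123]
10 [[302.5, 251.3], [302.6, 236.6]]
15 [[302.3, 249.9], [302.4, 235.2]]
20 [[302.1, 248.4], [302.2, 233.7]]
25 [[301.9, 246.9], [301.9, 232.3]]
tab [[309.3, 239.6], [309.5, 237.8], [309.4, 243.1]]
```

```bash
python3 -c "
from bench import r
print(r.hand_in())"
```

```text
the job is handed in; nothing more can be done
None
```

The rack was pushed fully past the tab, with its rear about 20 mm beyond. By camera measurement the gate shut behind it. The arm was then raised and moved clear, and the job was handed in at about 10 s of the 48 s allowed; hand-in returned no verdict.

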